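# Kit four shaft parts from the bin row onto the pin rack in the same order

### The arm

A 7-joint arm with a two-finger parallel gripper is mounted at the origin on the work surface. World frame = base frame: x ahead of the robot, y to its left, z up, the work surface at z = 0. Lengths are in mm, angles in degrees, forces in N, time in s.
With the tool pointing down it reaches from about 400 to 875 mm from the base axis. Payload 4.4 kg.
Tool frame: the origin (TCP) lies at the very end of the fingers, on their centre line; the grasp point (between the pads) lies 19 mm behind it; z points along the fingers, y is the line along which they close (so a half turn about z gives the same grasp; the last joint's range is limited). The gripper opens to 85 mm and grips with 20 to 120 N. Pads are 22 mm wide; open, the fingers measure 114 mm over their backs; the gripper's body (76 mm by 85 mm) begins 54 mm behind the grasp point. The pads swing forward as they close: fully open they stand 13 mm farther back than shut.
Start: joints at [-81.062, 36.005, 2.206, 86.941, -1.547, 57.084, -1.146], TCP at [142.965, 634.097, 231.313] pointing down, gripper open.
Joint ranges: [-175.42, 175.42], [-21.48, 121.26], [-71.46, 75.88], [10.55, 141.38], [-63.04, 243.04], [13.31, 113.54], [-168.57, 168.57]. Speed limits (degrees/s): [147.25, 147.25, 180, 180, 180, 180, 180].

### API

Orientations are given as [roll, pitch, yaw] about the fixed x, y, z axes, in that order (R = Rz(yaw) Ry(pitch) Rx(roll)).
In Python, from workcell import env gives the robot as it stands.
- The arm moves only by the tool play_rows, never from a script. Its argument "rows" is a list of rows, each a list of 7 numbers: the shift along the tool's x, y, z normalised to -1 to 1, where 1 is 0.1 m, then the turn, a rotation vector about the tool's x, y, z normalised to -1 to 1, where 1 is 120 degrees, then the opening, from -1 (shut) to 1 (fully open). A call has 1 to 8 rows; each row is the pose to reach, as a shift and turn from the pose commanded when the call began, along the tool's axes at that moment; what a row does not reach only later rows make up. A row lasts 1/12 s, in which the tool goes at most 41.7 mm and 7.16 degrees, less where a joint would pass 70% of its speed; a pose out of reach is approached as far as the arm can. A call with a number of a shift or a turn outside -1 to 1 is refused whole. A call with a gripper value outside its range is refused whole. The fingers move at their own pace and stop on an object; "squeeze" is the grip in N (left out, the last holds). Time passes only in rows, so rows that repeat a pose let the fingers close. It gives the time, the measured TCP pose, the force, the opening and the grip force at its end, in the units of the state.
- env.observe(): the state, without advancing time (a new reading comes with each control period).
- env.grab_frame(name): name is "scene" or "top"; returns a dict with "color" (420x560x3 uint8, red, green, blue), "fx", "fy", "cx", "cy" (pixels), "world_to_cam" (4x4, takes a point from world to camera coordinates). Camera axes: x right, y up, looking along -z (the intrinsics and any distortion apply to the point x, -y, -z); pixel columns grow to the right and rows downward; lengths in mm; the calibration is good to about 2 mm. A picture is of the moment at which its call begins. There is no depth.
- env.finish_job(): hands the job in; it is judged then, once.
The state is a dict: "clock": time; "qpos": joint angles; "qvel": joint speeds; "tau": joint torques, N m; "position": TCP position; "tool_rot": TCP orientation; "ft_force": force on the tool from outside, world axes, zero at the start; "ft_torque": the same for the moment, N m; "grip_width": finger opening in mm; "grasp_force": force on a finger pad.
Only numpy, scipy, OpenCV 4.12 (cv2) and the standard library are available. Lean on these libraries where they do the work, as an engineer would, in place of code of your own. Each camera call takes 0.05 s, during which the arm holds its last target. There are 200 camera calls.

### The job

The row of four blue bins holds one part each, laid out in assembly order. Move the parts onto the four pins of the plywood kit rack in the same left-to-right order as their bins, one part to a pin, each lowered down over its pin until it sits flat on the board and not dropped. Do not knock over or pull out the shaft that already stands at the right-hand end of the kit rack.

Things in the scene. Friction and masses are not known exactly. Their poses are not given: they have to be found in the camera images.
- bearing: open steel ball bearing with brass cage: flat ring, outer diameter 62 mm, bore 30 mm, 16 mm high, 0.2 kg. Origin at the centre of its underside, z up along the bore.
- sleeve: plain steel spacer sleeve (tube) standing on end: outer diameter 44 mm, bore 32 mm, 50 mm high, 0.2 kg. Origin at the centre of its underside, z up along the bore.
- gear: dark steel spur gear with 20 teeth, lying with its hub upward: toothed part 59 mm over the teeth and 18 mm high, above it a round hub of diameter 42 mm from 18 to 34 mm height, bore 30 mm throughout, 0.3 kg. Origin at the centre of its underside, z up along the bore. It can be gripped by the hub.
- nut: large steel hexagon nut lying flat: 55 mm across the flats, 63.5 mm across the corners, 29 mm high, hole 34 mm, 0.3 kg. Origin at the centre of its underside, z up along the hole; its x axis points to a corner, its y axis is square to a flat (flats every 60 degrees from there).
- bin_1: one of four identical open blue bins in a row (112 mm pitch, any order) on the low grey steel bin rack; fixed. 160 (x) x 105 (y) x 55 mm high, walls and floor 4 mm, origin at the centre of its underside, 20 mm above the bench; its y axis points along the row to the robot's left. At the start it holds the bearing, within 10 mm of its middle, bore upright.
- bin_2: one of four identical open blue bins in a row (112 mm pitch, any order) on the low grey steel bin rack; fixed. 160 (x) x 105 (y) x 55 mm high, walls and floor 4 mm, origin at the centre of its underside, 20 mm above the bench; its y axis points along the row to the robot's left. At the start it holds the sleeve, within 10 mm of its middle, bore upright.
- bin_3: one of four identical open blue bins in a row (112 mm pitch, any order) on the low grey steel bin rack; fixed. 160 (x) x 105 (y) x 55 mm high, walls and floor 4 mm, origin at the centre of its underside, 20 mm above the bench; its y axis points along the row to the robot's left. At the start it holds the gear, within 10 mm of its middle, bore upright.
- bin_4: one of four identical open blue bins in a row (112 mm pitch, any order) on the low grey steel bin rack; fixed. 160 (x) x 105 (y) x 55 mm high, walls and floor 4 mm, origin at the centre of its underside, 20 mm above the bench; its y axis points along the row to the robot's left. At the start it holds the nut, within 10 mm of its middle, bore upright.
- kit_rack: fixed plywood board 90 (x) x 480 (y) x 18 mm high; origin at the centre of its underside, y axis to the robot's left. On its middle line (x = 0) stand four steel pins 12 mm thick, round-topped, 40 mm tall above the board, at y = +190, +95, 0, -95 mm, and the shaft's socket ring (48 mm wide, 14 mm tall) at -190 mm. Roughly parallel to the bin row, about 0.19 m nearer to or farther from the robot.
- shaft: stepped steel shaft standing loosely upright in the socket of the kit rack (95 mm to the right of the last pin): diameter 30 mm at the foot, 18 mm at the top, 135 mm long, 0.5 kg. Origin at the centre of its foot, on the board. To be left alone.
Not all that is in view belongs to the job. Leave any pink look-alike of the sleeve alone. What is shaped like the gear but red or turquoise is not meant.

How it is judged:
By the outcome, as a careful person would: the job done as asked, in the order asked, and still so for the second after the job is handed in, with the robot touching nothing.
It also fails if it takes over 99 s, if anything falls off the work surface, if the arm or the gripper's body presses on something with over 40 N, if the wrist force passes 120 N, or if a joint passes its speed limit or range.

## Working session

There is one attempt and no reset: what is moved stays moved. The work goes in short steps, Python scripts to look and compute and a tool call to move; the robot and the scene stay as the last step left them, time stands still between calls to the robot, and variables do not carry over. Pictures are saved under pics/ and viewed, at most 16 in all, crops included, and the job is handed in when it is done.

Besides the shell and the picture viewer there is one more tool, called as a command line: name --pt "numbers of a row" for each row, then --argument value for the rest. play_rows: Moves the arm, as the interface text tells. Scaled input: -1 to 1 covers 0.1 m each way for a shift and 120 degrees each way for a turn. Its arguments: {"type":"object","properties":{"rows":{"type":"array"},"squeeze":{"type":"number"}},"required":["rows"]}

```bash
ls; mkdir -p pics
python3 - <<'E'
from workcell import env
import cv2,pickle
s=env.observe(); print({k:s[k] for k in("clock","position","tool_rot","grip_width")})
F={}
for n in("scene","top"):
    f=env.grab_frame(n);F[n]=f;cv2.imwrite(f"pics/{n}0.png",f["color"][:,:,::-1]);print(n,f["fx"],f["cx"],f["cy"],f.keys(),f["world_to_cam"].round(3).tolist())
pickle.dump(F,open("f0.pkl","wb"))
E
```

```text
pics
{'clock': 0.0, 'position': array([142.82422636, 633.47655604, 230.40745309]), 'tool_rot': array([-1.79892599e+02,  1.47702448e-03,  1.67293482e+02]), 'grip_width': 85.30147224787123}
scene 413.78452339988587 280.97846443593 213.94963800147343 dict_keys(['color', 'fx', 'fy', 'cx', 'cy', 'world_to_cam']) [[0.287, 0.958, -0.003, -115.214], [-0.725, 0.219, 0.653, 391.852], [0.626, -0.185, 0.758, -1199.721], [0.0, 0.0, 0.0, 1.0]]
top 487.8043839929692 277.160954705354 209.82064103490384 dict_keys(['color', 'fx', 'fy', 'cx', 'cy', 'world_to_cam']) [[0.021, -1.0, -0.001, -46.386], [0.996, 0.021, 0.081, -584.282], [-0.081, -0.003, 0.997, -1081.478], [0.0, 0.0, 0.0, 1.0]]
```

View pics/scene0.png

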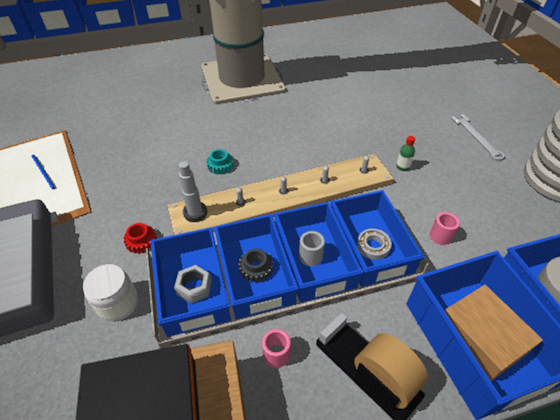

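View pics/top0.png

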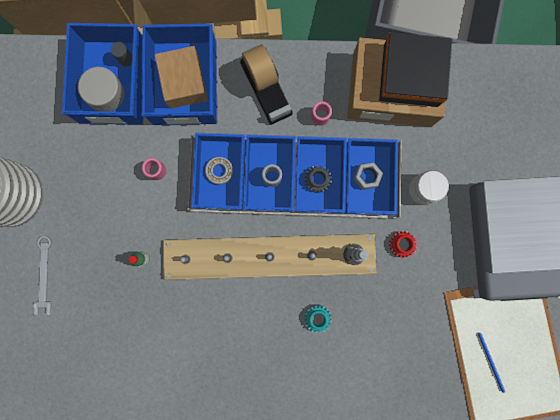

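```bash
cat > h.py <<'E'
import cv2,numpy as np,pickle
def proj(f,P):
    p=f["world_to_cam"]@np.append(P,1); return np.array([f["cx"]+f["fx"]*p[0]/-p[2], f["cy"]-f["fy"]*p[1]/-p[2]])
def ray(f,uv):
    d=np.array([(uv[0]-f["cx"])/f["fx"],-(uv[1]-f["cy"])/f["fy"],-1]);R=f["world_to_cam"][:3,:3];t=f["world_to_cam"][:3,3]
    d=R.T@d; return -R.T@t,d/np.linalg.norm(d)
def plane(f,uv,z):
    o,d=ray(f,uv); return o+d*(z-o[2])/d[2]
def tri(obs):
    A=np.zeros((3,3));b=np.zeros(3)
    for f,uv in obs:
        o,d=ray(f,uv);M=np.eye(3)-np.outer(d,d);A+=M;b+=M@o
    P=np.linalg.solve(A,b); return P,[np.linalg.norm(proj(f,P)-uv).round(1) for f,uv in obs]
def blobs(f,box):
    """non-blue blobs enclosed by bin blue inside box"""
    x0,y0,x1,y1=box;hsv=cv2.cvtColor(f["color"],cv2.COLOR_RGB2HSV)[y0:y1,x0:x1]
    m=cv2.morphologyEx(((hsv[...,1]<110)*255).astype(np.uint8),cv2.MORPH_OPEN,np.ones((2,2)))
    cs,_=cv2.findContours(m,cv2.RETR_EXTERNAL,cv2.CHAIN_APPROX_NONE)
    return [c+np.array([x0,y0]) for c in cs if cv2.contourArea(c)>60]
E
python3 - <<'E'
from h import *
F=pickle.load(open("f0.pkl","rb"))
B={"top":dict(bearing=(200,145,240,203),sleeve=(252,145,291,203),gear=(301,145,342,205),nut=(352,148,392,205)),
"scene":dict(bearing=(352,222,398,265),sleeve=(294,226,330,270),gear=(232,242,278,285),nut=(168,260,214,308))}
im={}
for n in B: 
    im[n]=F[n]["color"][:,:,::-1].copy()
for k in B["top"]:
    o=[]
    for n in B:
        c=max(blobs(F[n],B[n][k]),key=cv2.contourArea);(e,ax,an)=cv2.fitEllipse(c);x,y,w,h=cv2.boundingRect(c)
        M=cv2.moments(cv2.convexHull(c));ce=np.array([M["m10"]/M["m00"],M["m01"]/M["m00"]])
        print(k,n,ce.round(1),np.round(ax,1),(x,y,w,h));o.append((F[n],ce));cv2.drawContours(im[n],[c],-1,(0,255,0),1) if 0 else None
    P,r=tri(o);print("  tri",P.round(1),r)
a=cv2.resize(im["top"][125:290,155:415],None,fx=3,fy=3,interpolation=cv2.INTER_CUBIC);cv2.imwrite("pics/topc.png",a)
a=cv2.resize(im["scene"][145:340,140:400],None,fx=3,fy=3,interpolation=cv2.INTER_CUBIC);cv2.imwrite("pics/scenec.png",a)
E
```

```text
bearing top [219.7 171.1] [26.7 27.5] (206, 158, 28, 27)
bearing scene [374.8 244.4] [29.6 34.3] (358, 230, 35, 30)
  tri [672.  101.2  24.3] [np.float64(1.1), np.float64(1.3)]
sleeve top [272.7 175.7] [19.7 21.8] (263, 165, 20, 22)
sleeve scene [312.2 248.9] [25.5 35.9] (300, 232, 26, 35)
  tri [660.6 -20.4  43.4] [np.float64(1.0), np.float64(1.2)]
gear top [318.9 179.5] [24.7 25.4] (306, 167, 27, 26)
gear scene [256.4 266.2] [31.1 32.9] (240, 250, 34, 33)
  tri [ 656.6 -124.8   26.9] [np.float64(1.1), np.float64(1.4)]
nut top [368.9 176.5] [25.6 27.3] (355, 163, 29, 27)
nut scene [193.5 284.5] [35.2 36.7] (175, 266, 37, 38)
  tri [ 664.8 -238.3   31.1] [np.float64(0.8), np.float64(1.0)]
```

View pics/topc.png

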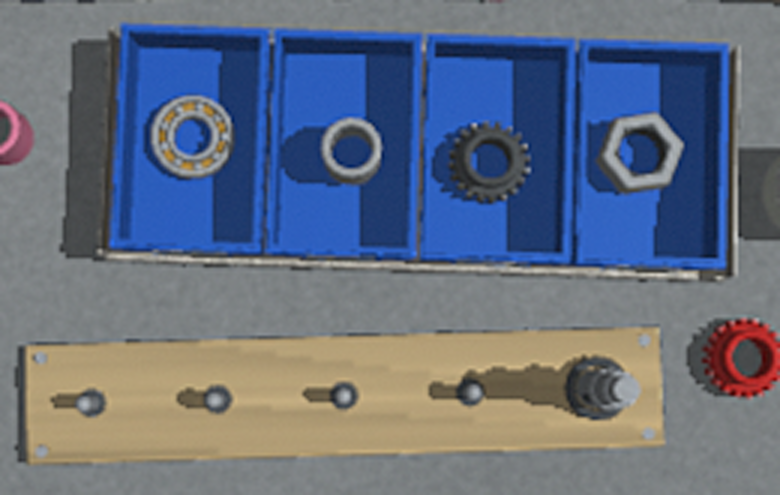

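View pics/scenec.png

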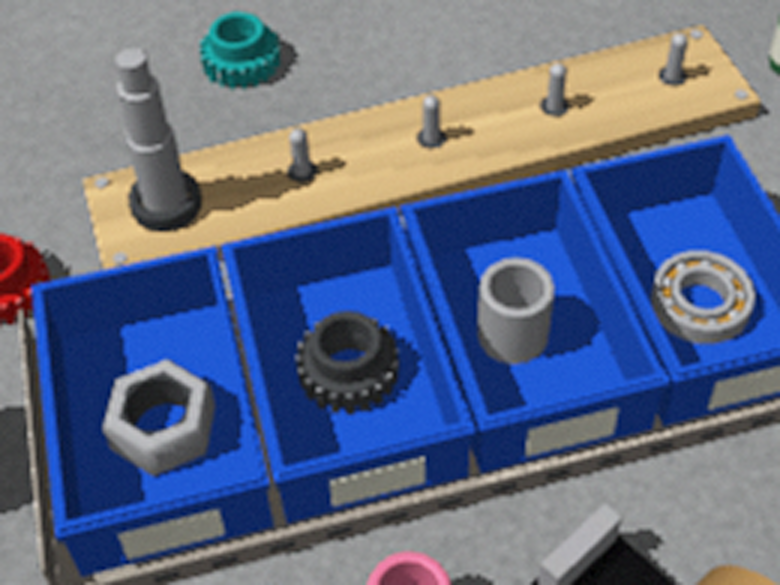

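Run:
```python
from h import *
F=pickle.load(open("f0.pkl","rb"));T=F["top"];S=F["scene"]
for f in(T,S): print("cam",ray(f,(0,0))[0].round(0))
T0=lambda u,v:np.array([155+u/3-.33,125+v/3-.33]); S0=lambda u,v:np.array([140+u/3-.33,145+v/3-.33])
tt=[T0(*p) for p in((86,403),(214,399),(342,395),(470,391))]
st=[S0(*p) for p in((678,36),(557,67),(431,99),(299,132))]
sb=[S0(*p) for p in((673,80),(553,110),(431,142),(302,173))]
for a,b,c in zip(tt,st,sb):
    P,r=tri([(T,a),(S,b)]); print("pin tri top",P.round(1),r,"T@56",plane(T,a,56).round(1)[:2],"S@58",plane(S,b,58).round(1)[:2],"Sbase@18",plane(S,c,18).round(1)[:2])
# rack corners
for a,b in(((28,347),(708,25)),((657,328),(84,180))):
    P,r=tri([(T,T0(*a)),(S,S0(*b))]); print("corner?",P.round(1),r)
c=dict(bearing=((219.7,171.1),(374.8,244.4),32),sleeve=((272.7,175.7),(312.2,248.9),49),gear=((318.9,179.5),(256.4,266.2),40),nut=((368.9,176.5),(193.5,284.5),38))
for k,(a,b,z) in c.items(): print(k,plane(T,a,z).round(1)[:2],plane(S,b,z).round(1)[:2])
# top-face circle centres in both views (crop reading)
for k,a,b,z in(("bearing",(191,135),(704,290),40),("sleeve",(352,150),(516,286),74),("gearhub",(490,156),(349,340),58),("nut",(641,151),(160,402),53)):
    P,r=tri([(T,T0(*a)),(S,S0(*b))]);print(k,"topface",P.round(1),r,plane(T,T0(*a),z).round(1)[:2],plane(S,S0(*b),z).round(1)[:2])
# bin top rims corners
for n,a,b in(("bin row back-left (far)",(113,28),None),):
    pass
L=[T0(113,27),T0(737,46),T0(727,268),T0(105,250)]
print("bin rim",[plane(T,p,75).round(0)[:2].tolist() for p in L])
Np=[T0(*p) for p in((683,150),(662,115),(622,117),(600,152),(622,192),(665,185))]
W=np.array([plane(T,p,53)[:2] for p in Np]);cc=W.mean(0);d=W-cc
print("nut corners ang",np.degrees(np.arctan2(d[:,1],d[:,0])).round(1),np.linalg.norm(d,axis=1).round(1),cc.round(1))
a=np.radians(60);print("mean corner angle mod60",np.degrees(np.angle(np.exp(6j*np.arctan2(d[:,1],d[:,0])).sum()))/6)
```

```text
cam [ 495.  -37. 1125.]
cam [1068. -197.  653.]
pin tri top [471.  169.4  55.6] [np.float64(0.5), np.float64(0.5)] T@56 [470.5 168.3] S@58 [473.6 169. ] Sbase@18 [477.4 169.9]
pin tri top [475.5  75.7  54.6] [np.float64(0.1), np.float64(0.2)] T@56 [475.4  75.3] S@58 [479.   74.5] Sbase@18 [481.2  73.9]
pin tri top [480.2 -17.9  54. ] [np.float64(0.1), np.float64(0.1)] T@56 [480.3 -17.8] S@58 [484.  -19.3] Sbase@18 [486.3 -19.9]
pin tri top [ 485.  -111.6   54.1] [np.float64(0.3), np.float64(0.3)] T@56 [ 485.2 -110.8] S@58 [ 488.6 -112.8] Sbase@18 [ 488.8 -114. ]
corner? [504.  189.4  90.3] [np.float64(7.4), np.float64(7.7)]
corner? [ 531.7 -244.9   98.5] [np.float64(3.2), np.float64(3.8)]
bearing [669.6  97.9] [677.4  99.9]
sleeve [659.1 -22.6] [664.9 -20. ]
gear [ 654.  -126.2] [ 665.9 -124. ]
nut [ 663.5 -238.7] [ 669.6 -236.2]
bearing topface [672.4 100.7  34.7] [np.float64(0.0), np.float64(0.0)] [671.5 100. ] [675.8  98.3]
sleeve topface [658.7 -20.6  67.8] [np.float64(0.3), np.float64(0.4)] [657.5 -21.3] [663.2 -21.8]
gearhub topface [ 658.3 -122.6   54.2] [np.float64(0.2), np.float64(0.3)] [ 657.6 -122.7] [ 661.1 -122.6]
nut topface [ 665.1 -234.9   49.1] [np.float64(0.2), np.float64(0.3)] [ 664.5 -234.6] [ 667.8 -234.3]
bin rim [[744.0, 155.0], [740.0, -300.0], [577.0, -293.0], [581.0, 155.0]]
nut corners ang [ -86.3  -27.4   30.6   91.5  153.9 -145.3] [30.1 31.3 29.9 31.3 33.7 29.6] [ 663.9 -235.6]
mean corner angle mod60 -27.15391074364942
```

play_rows --pt "-1 -0.64 0 0 0 0.45 1" --pt "-1 -0.64 0 0 0 0.45 1" --pt "-1 -0.64 0 0 0 0.45 1" --pt "-1 -0.64 0 0 0 0.45 1" --pt "-1 -0.64 0 0 0 0.45 1" --pt "-1 -0.64 0 0 0 0.45 1" --pt "-1 -0.64 0 0 0 0.45 1" --pt "-1 -0.64 0 0 0 0.45 1" --squeeze 50

```text
clock: 0.77
position: [226.2, 549.4, 230.9]
tool_rot: [-180.0, 0.0, 113.0]
ft_force: [0.1, 0.1, -0.3]
grip_width: 85.2
grasp_force: 0.0
```

play_rows --pt "-1 0.4 0 0 0 0.17 1" --pt "-1 0.4 0 0 0 0.17 1" --pt "-1 0.4 0 0 0 0.17 1" --pt "-1 0.4 0 0 0 0.17 1" --pt "-1 0.4 0 0 0 0.17 1"

```text
clock: 1.18
position: [303.8, 472.3, 231.2]
tool_rot: [180.0, 0.0, 92.7]
ft_force: [0.0, 0.1, 0.1]
grip_width: 85.5
grasp_force: 0.0
```

play_rows --pt "-0.98 0.88 0 0 0 0 1" --pt "-0.98 0.88 0 0 0 0 1" --pt "-0.98 0.88 0 0 0 0 1" --pt "-0.98 0.88 0 0 0 0 1"

```text
clock: 1.52
position: [400.6, 374.8, 231.7]
tool_rot: [179.8, 0.2, 92.5]
ft_force: [0.5, -0.8, 0.9]
grip_width: 84.7
grasp_force: 0.0
```

play_rows --pt "-0.98 0.88 0 0 0 0 1" --pt "-0.98 0.88 0 0 0 0 1" --pt "-0.98 0.88 0 0 0 0 1" --pt "-0.98 0.88 0 0 0 0 1"

```text
clock: 1.85
position: [493.7, 280.8, 231.7]
tool_rot: [179.7, 0.2, 92.5]
ft_force: [0.9, -0.6, 0.5]
grip_width: 85.3
grasp_force: 0.0
```

play_rows --pt "-0.98 0.88 0 0 0 0 1" --pt "-0.98 0.88 0 0 0 0 1" --pt "-0.98 0.88 0 0 0 0 1" --pt "-0.98 0.88 0 0 0 0 1"

```text
clock: 2.18
position: [586.2, 186.8, 231.5]
tool_rot: [179.7, 0.3, 92.5]
ft_force: [0.7, -0.9, 1.1]
grip_width: 85.6
grasp_force: 0.0
```

play_rows --pt "-0.98 0.88 0.6 0 0 0 1" --pt "-0.98 0.88 0.6 0 0 0 1" --pt "-0.98 0.88 0.6 0 0 0 1" --pt "-0.98 0.88 0.6 0 0 0 1" --pt "-0.98 0.88 0.6 0 0 0 1" --pt "-0.98 0.88 0.6 0 0 0 1"

```text
clock: 2.68
position: [673.6, 100.5, 169.8]
tool_rot: [-179.9, -0.0, 92.9]
ft_force: [-0.0, -0.3, 0.1]
grip_width: 85.5
grasp_force: 0.0
```

Run:
```python
from workcell import env
from h import *
print(env.observe()["position"],env.observe()["qpos"].round(0))
P=env.observe()["position"]
F={n:env.grab_frame(n) for n in("scene","top")}
for n in F: print(n,proj(F[n],P).round(0))
a=F["scene"]["color"][130:280,300:500,::-1];b=F["top"]["color"][90:240,130:330,::-1]
cv2.imwrite("pics/a1.png",cv2.resize(np.hstack([a,b]),None,fx=2,fy=2,interpolation=cv2.INTER_CUBIC))
```

```text
[673.63145974 100.48017771 169.81310746] [-22.  44.  20.  85. -17.  54.   6.]
scene [389. 192.]
top [210. 158.]
```

View pics/a1.png

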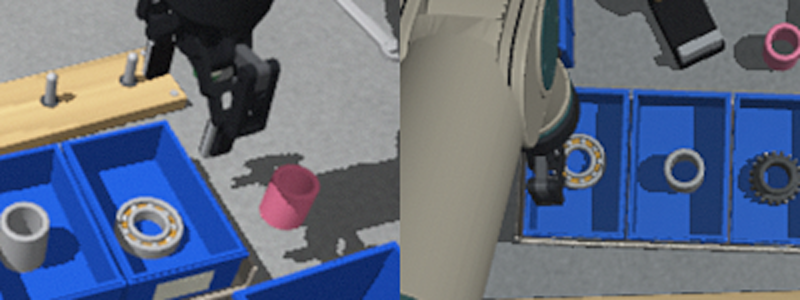

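play_rows --pt "0 0 0.3 0 0 0 1" --pt "0 0 0.6 0 0 0 1" --pt "0 0 0.9 0 0 0 1" --pt "0 0 0.9 0 0 0 1"

```text
clock: 3.12
position: [668.9, 103.0, 76.2]
tool_rot: [-179.4, -0.1, 93.1]
ft_force: [-1.0, 0.9, -1.6]
grip_width: 85.3
grasp_force: 0.0
```

play_rows --pt "0 0 0.15 0 0 0 1" --pt "0 0 0.3 0 0 0 1" --pt "0 0 0.4 0 0 0 1" --pt "0 0 0.48 0 0 0 1" --pt "0 0 0.55 0 0 0 1" --pt "0 0 0.55 0 0 0 1" --pt "0 0 0.55 0 0 0 1"

```text
clock: 3.7
position: [674.0, 99.9, 26.3]
tool_rot: [-180.0, -0.0, 92.9]
ft_force: [0.9, 0.2, -0.4]
grip_width: 85.4
grasp_force: 0.0
```

play_rows --pt "0 0 0 0 0 0 -1" --pt "0 0 0 0 0 0 -1" --pt "0 0 0 0 0 0 -1" --pt "0 0 0 0 0 0 -1" --pt "0 0 0 0 0 0 -1" --pt "0 0 0 0 0 0 -1" --pt "0 0 0 0 0 0 -1" --pt "0 0 0 0 0 0 -1"

```text
clock: 4.37
position: [674.6, 99.8, 27.9]
tool_rot: [179.9, -0.0, 92.9]
ft_force: [-1.4, -0.4, 4.9]
grip_width: 59.0
grasp_force: 52.6
```

play_rows --pt "0 0 -0.1 0 0 0 -1" --pt "0 0 -0.3 0 0 0 -1" --pt "0 0 -0.55 0 0 0 -1" --pt "0 0 -0.8 0 0 0 -1" --pt "0 0 -1 0 0 0 -1" --pt "0 0 -1 0 0 0 -1" --pt "0 0 -1 0 0 0 -1"

```text
clock: 4.95
position: [674.7, 100.0, 127.7]
tool_rot: [179.9, -0.0, 92.9]
ft_force: [-0.6, -0.6, -3.0]
grip_width: 59.3
grasp_force: 54.6
```

Run:
```python
from workcell import env
from h import *
s=env.observe();P=s["position"];print(P,s["ft_force"],s["grip_width"])
f=env.grab_frame("scene");print(proj(f,P).round(0))
cv2.imwrite("pics/a2.png",cv2.resize(f["color"][140:290,300:460,::-1],None,fx=3,fy=3,interpolation=cv2.INTER_CUBIC))
```

```text
[674.6957291   99.98649168 127.71520119] [-0.56157355 -0.64306266 -2.9649936 ] 59.32879784597427
[384. 209.]
```

View pics/a2.png

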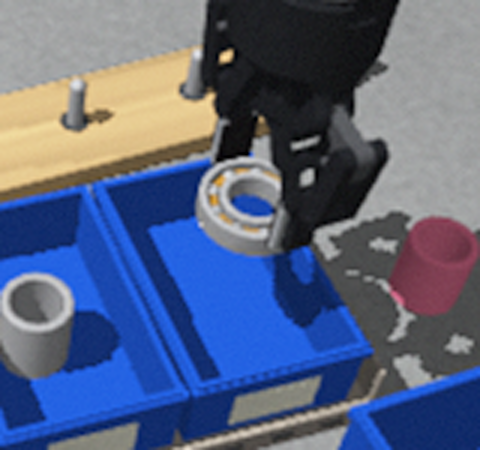

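play_rows --pt "0.1 -0.25 0 0 0 0 -1" --pt "0.2 -0.5 0 0 0 0 -1" --pt "0.3 -0.75 0 0 0 0 -1" --pt "0.395 -0.99 0 0 0 0 -1" --pt "0.395 -0.99 0 0 0 0 -1"

```text
clock: 5.42
position: [565.1, 137.0, 123.9]
tool_rot: [-179.3, -0.1, 93.1]
ft_force: [-1.4, 1.0, -2.8]
grip_width: 59.0
grasp_force: 54.8
```

play_rows --pt "0.1 -0.25 0 0 0 0 -1" --pt "0.2 -0.5 0 0 0 0 -1" --pt "0.3 -0.75 0 0 0 0 -1" --pt "0.35 -0.9 0 0 0 0 -1" --pt "0.395 -0.99 0 0 0 0 -1" --pt "0.395 -0.99 0 0 0 0 -1" --pt "0.395 -0.99 0 0 0 0 -1"

```text
clock: 6.0
position: [472.9, 168.8, 125.9]
tool_rot: [180.0, 0.0, 92.9]
ft_force: [0.9, -0.1, -2.2]
grip_width: 58.8
grasp_force: 55.0
```

play_rows --pt "0 0 0.15 0 0 0 -1" --pt "0 0 0.3 0 0 0 -1" --pt "0 0 0.4 0 0 0 -1" --pt "0 0 0.5 0 0 0 -1" --pt "0 0 0.5 0 0 0 -1" --pt "0 0 0.5 0 0 0 -1"

```text
clock: 6.5
position: [472.6, 168.3, 75.8]
tool_rot: [-180.0, 0.0, 92.8]
ft_force: [-1.1, 0.5, -2.1]
grip_width: 58.9
grasp_force: 55.0
```

Run:
```python
from workcell import env
from h import *
s=env.observe();P=s["position"];print(P,s["ft_force"],s["grip_width"])
F={n:env.grab_frame(n) for n in("scene","top")}
for n in F: print(n,proj(F[n],P).round(0))
a=F["scene"]["color"][110:235,300:440,::-1];b=F["top"]["color"][190:315,130:270,::-1]
cv2.imwrite("pics/a3.png",cv2.resize(np.hstack([a,b]),None,fx=2.8,fy=2.8,interpolation=cv2.INTER_CUBIC))
```

```text
[472.58460888 168.29044653  75.78985765] [-1.09372677  0.53414714 -2.14478127] 58.91143533347351
scene [366. 150.]
top [182. 258.]
```

View pics/a3.png

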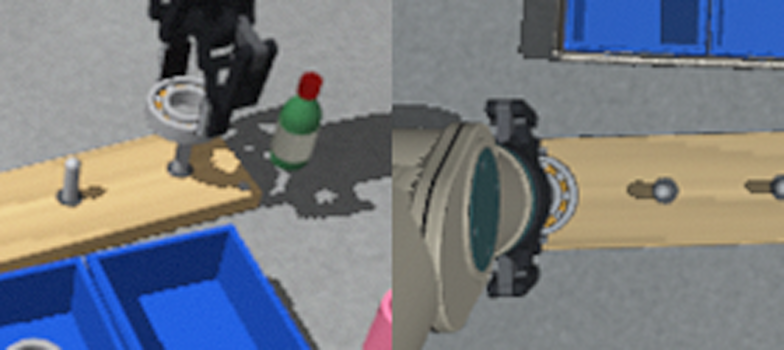

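Run:
```python
from h import *
F=pickle.load(open("f0.pkl","rb"))
print(plane(F["top"],(196.4,260),83),proj(F["scene"],(472.6,168.3,88)),proj(F["top"],(472.6,168.3-31,83)))
from workcell import env
f=env.grab_frame("scene")
cv2.imwrite("pics/a4.png",cv2.resize(f["color"][120:190,320:410,::-1],None,fx=8,fy=8,interpolation=cv2.INTER_CUBIC))
```

```text
[469.64802519 135.22592384  83.        ] [367.32691991 145.59304686] [195.4736444  258.58462633]
```

View pics/a4.png

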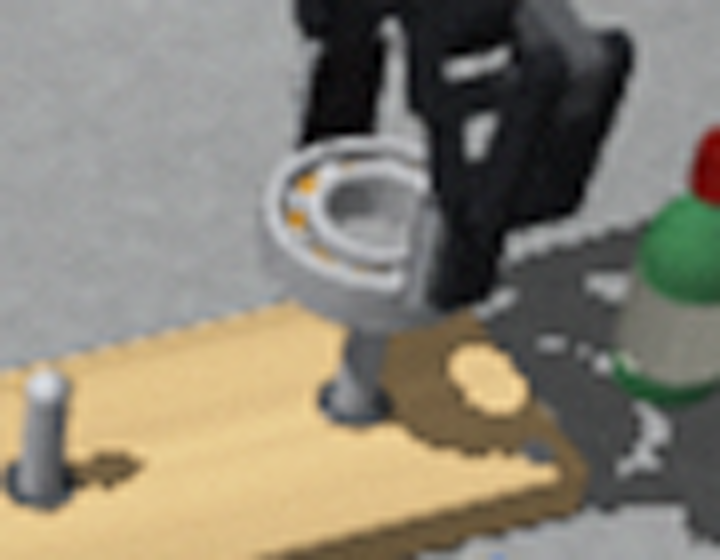

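play_rows --pt "0 0 0.15 0 0 0 -1" --pt "0 0 0.28 0 0 0 -1" --pt "0 0 0.38 0 0 0 -1" --pt "0 0 0.46 0 0 0 -1" --pt "0 0 0.5 0 0 0 -1" --pt "0 0 0.5 0 0 0 -1"

```text
clock: 7.15
position: [472.0, 168.7, 25.7]
tool_rot: [-179.9, 0.0, 92.9]
ft_force: [0.1, 0.3, -2.3]
grip_width: 59.2
grasp_force: 55.0
```

play_rows --pt "0 0 0.015 0 0 0 -1" --pt "0 0 0.03 0 0 0 -1" --pt "0 0 0.04 0 0 0 -1" --pt "0 0 0.04 0 0 0 -1" --pt "0 0 0.04 0 0 0 -1"

```text
clock: 7.57
position: [472.4, 168.9, 22.5]
tool_rot: [180.0, -0.0, 92.9]
ft_force: [-0.2, -0.0, -2.2]
grip_width: 58.7
grasp_force: 55.0
```

play_rows --pt "0 0 0.01 0 0 0 -1" --pt "0 0 0.02 0 0 0 -1" --pt "0 0 0.02 0 0 0 -1" --pt "0 0 0.02 0 0 0 -1"

```text
clock: 7.9
position: [472.6, 168.9, 21.7]
tool_rot: [179.9, -0.1, 92.9]
ft_force: [-2.8, -0.7, 13.4]
grip_width: 58.8
grasp_force: 56.6
```

play_rows --pt "0 0 0 0 0 0 1" --pt "0 0 0 0 0 0 1" --pt "0 0 0 0 0 0 1" --pt "0 0 0 0 0 0 1" --pt "0 0 0 0 0 0 1"

```text
clock: 8.32
position: [472.3, 168.8, 20.2]
tool_rot: [-180.0, 0.0, 92.9]
ft_force: [0.5, -1.1, -0.2]
grip_width: 85.5
grasp_force: 0.0
```

play_rows --pt "0 0 -0.1 0 0 0 1" --pt "0 0 -0.3 0 0 0 1" --pt "0 0 -0.6 0 0 0 1" --pt "0 0 -1 0 0 0 1" --pt "0 0 -1 0 0 0 1"

```text
clock: 8.73
position: [476.0, 169.5, 126.3]
tool_rot: [179.5, -0.2, 92.9]
ft_force: [0.2, 0.7, -0.5]
grip_width: 85.4
grasp_force: 0.0
```

play_rows --pt "-0.25 0.22 0 0 0 0 1" --pt "-0.5 0.44 0 0 0 0 1" --pt "-0.75 0.66 0 0 0 0 1" --pt "-0.997 0.89 0 0 0 0 1" --pt "-0.997 0.89 0 0 0 0 1"

```text
clock: 9.15
position: [571.9, 66.3, 121.9]
tool_rot: [179.6, 0.3, 92.4]
ft_force: [0.5, -0.3, 0.4]
grip_width: 85.3
grasp_force: 0.0
```

play_rows --pt "-0.25 0.22 0 0 0 0 1" --pt "-0.5 0.44 0 0 0 0 1" --pt "-0.75 0.66 0 0 0 0 1" --pt "-0.997 0.89 0 0 0 0 1" --pt "-0.997 0.89 0 0 0 0 1" --pt "-0.997 0.89 0 0 0 0 1" --pt "-0.997 0.89 0 0 0 0 1"

```text
clock: 9.73
position: [659.3, -20.6, 120.2]
tool_rot: [-179.9, -0.1, 92.9]
ft_force: [0.2, -0.2, -0.1]
grip_width: 85.4
grasp_force: 0.0
```

Run:
```python
from workcell import env
from h import *
s=env.observe();P=s["position"];print(P,s["ft_force"],s["grip_width"])
F={n:env.grab_frame(n) for n in("scene","top")}
for n in F: print(n,proj(F[n],P).round(0))
a=F["scene"]["color"][130:270,260:400,::-1];b=F["top"]["color"][145:285,160:300,::-1]
cv2.imwrite("pics/a5.png",cv2.resize(np.hstack([a,b]),None,fx=2.8,fy=2.8,interpolation=cv2.INTER_CUBIC))
```

```text
[659.26726319 -20.60513549 120.22921349] [ 0.1680896  -0.17886372 -0.09968506] 85.39281699815704
scene [313. 221.]
top [271. 170.]
```

View pics/a5.png

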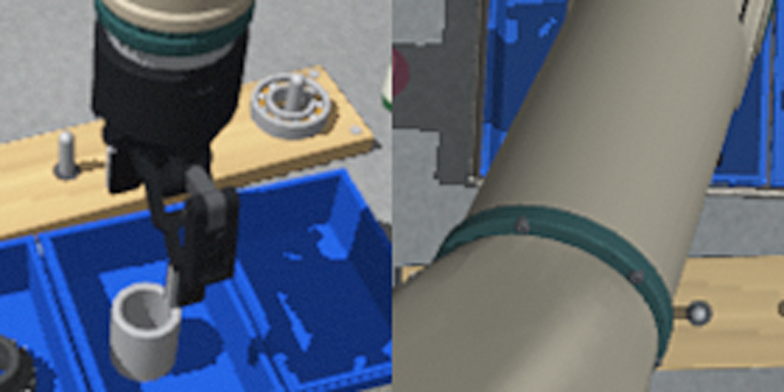

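Run:
```python
from h import *
F=pickle.load(open("f0.pkl","rb"));S=F["scene"]
for p in((701.7,-18.5,133),(716,-18.5,133),(616.9,-22.7,133),(659.3,-20.6,133),(660,-21,74)): q=proj(S,p);print(p,q.round(1),((q-[260,130])*2.8).round(0))
```

```text
(701.7, -18.5, 133) [323.7 235.6] [178. 296.]
(716, -18.5, 133) [326.9 242.5] [187. 315.]
(616.9, -22.7, 133) [304.  198.6] [123. 192.]
(659.3, -20.6, 133) [313.5 216.4] [150. 242.]
(660, -21, 74) [311.5 238.5] [144. 304.]
```

play_rows --pt "0 0 0.25 0 0 0 1" --pt "0 0 0.45 0 0 0 1" --pt "0 0 0.6 0 0 0 1" --pt "0 0 0.72 0 0 0 1" --pt "0 0 0.8 0 0 0 1" --pt "0 0 0.8 0 0 0 1" --pt "0 0 0.8 0 0 0 1"

```text
clock: 10.42
position: [660.1, -21.0, 40.5]
tool_rot: [-180.0, -0.0, 92.9]
ft_force: [0.9, 0.2, 0.5]
grip_width: 85.3
grasp_force: 0.0
```

play_rows --pt "0 0 0 0 0 0 -1" --pt "0 0 0 0 0 0 -1" --pt "0 0 0 0 0 0 -1" --pt "0 0 0 0 0 0 -1" --pt "0 0 0 0 0 0 -1" --pt "0 0 0 0 0 0 -1" --pt "0 0 0 0 0 0 -1" --pt "0 0 0 0 0 0 -1"

```text
clock: 11.08
position: [661.0, -21.4, 41.5]
tool_rot: [179.9, -0.0, 92.9]
ft_force: [-0.4, -0.7, 5.9]
grip_width: 43.4
grasp_force: 50.6
```

play_rows --pt "0 0 -0.1 0 0 0 -1" --pt "0 0 -0.3 0 0 0 -1" --pt "0 0 -0.55 0 0 0 -1" --pt "0 0 -0.8 0 0 0 -1" --pt "0 0 -0.9 0 0 0 -1" --pt "0 0 -0.9 0 0 0 -1" --pt "0 0 -0.9 0 0 0 -1"

```text
clock: 11.67
position: [659.8, -21.2, 130.1]
tool_rot: [-180.0, -0.0, 92.9]
ft_force: [-0.3, 0.3, -1.5]
grip_width: 42.9
grasp_force: 51.1
```

play_rows --pt "0.13 -0.22 0 0 0 0 -1" --pt "0.26 -0.44 0 0 0 0 -1" --pt "0.4 -0.67 0 0 0 0 -1" --pt "0.53 -0.89 0 0 0 0 -1" --pt "0.53 -0.89 0 0 0 0 -1"

```text
clock: 12.08
position: [561.2, 30.7, 127.8]
tool_rot: [-179.3, -0.2, 93.1]
ft_force: [-0.5, 0.8, -1.3]
grip_width: 43.2
grasp_force: 51.4
```

play_rows --pt "0.13 -0.22 0 0 0 0 -1" --pt "0.26 -0.44 0 0 0 0 -1" --pt "0.4 -0.67 0 0 0 0 -1" --pt "0.48 -0.8 0 0 0 0 -1" --pt "0.525 -0.89 0 0 0 0 -1" --pt "0.525 -0.89 0 0 0 0 -1" --pt "0.525 -0.89 0 0 0 0 -1"

```text
clock: 12.67
position: [477.6, 74.7, 129.9]
tool_rot: [180.0, 0.0, 92.9]
ft_force: [1.2, 0.4, -2.0]
grip_width: 43.4
grasp_force: 51.6
```

play_rows --pt "0 0 0.15 0 0 0 -1" --pt "0 0 0.3 0 0 0 -1" --pt "0 0 0.4 0 0 0 -1" --pt "0 0 0.46 0 0 0 -1" --pt "0 0 0.46 0 0 0 -1" --pt "0 0 0.46 0 0 0 -1"

```text
clock: 13.17
position: [477.5, 74.5, 84.1]
tool_rot: [-180.0, 0.0, 92.8]
ft_force: [0.1, -1.1, -1.6]
grip_width: 43.4
grasp_force: 51.6
```

Run:
```python
from workcell import env
from h import *
s=env.observe();P=s["position"];print(P,s["ft_force"],s["grip_width"])
F={n:env.grab_frame(n) for n in("scene","top")}
for n in F: print(n,proj(F[n],P).round(0))
q=proj(F["scene"],P+[0,0,33]);print("expected sleeve top centre in crop",((q-[270,120])*4).round(0))
a=F["scene"]["color"][110:230,270:370,::-1];b=F["top"]["color"][190:310,170:270,::-1]
cv2.imwrite("pics/a6.png",cv2.resize(np.hstack([a,b]),None,fx=4,fy=4,interpolation=cv2.INTER_CUBIC))
```

```text
[477.46366302  74.4859703   84.09154028] [ 0.12591389 -1.08913552 -1.56482495] 43.37330656037314
scene [326. 157.]
top [225. 257.]
expected sleeve top centre in crop [230.  99.]
```

View pics/a6.png

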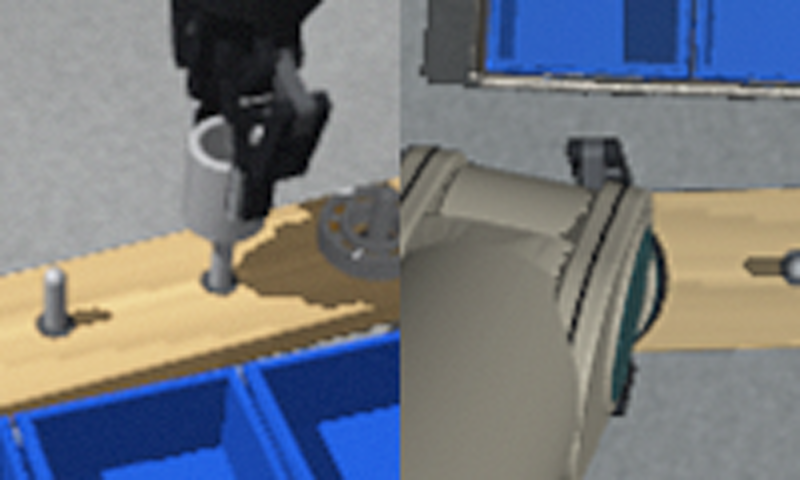

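play_rows --pt "0 0 0.12 0 0 0 -1" --pt "0 0 0.24 0 0 0 -1" --pt "0 0 0.34 0 0 0 -1" --pt "0 0 0.41 0 0 0 -1" --pt "0 0 0.46 0 0 0 -1" --pt "0 0 0.46 0 0 0 -1" --pt "0 0 0.46 0 0 0 -1"

```text
clock: 13.85
position: [477.1, 74.9, 38.3]
tool_rot: [-180.0, 0.0, 92.9]
ft_force: [-0.4, -1.1, -1.6]
grip_width: 43.5
grasp_force: 51.6
```

play_rows --pt "0 0 0.01 0 0 0 -1" --pt "0 0 0.02 0 0 0 -1" --pt "0 0 0.02 0 0 0 -1" --pt "0 0 0.02 0 0 0 -1"

```text
clock: 14.18
position: [477.2, 75.1, 36.5]
tool_rot: [180.0, -0.0, 92.9]
ft_force: [0.1, -0.6, -1.2]
grip_width: 43.1
grasp_force: 51.6
```

play_rows --pt "0 0 0.005 0 0 0 -1" --pt "0 0 0.01 0 0 0 -1" --pt "0 0 0.01 0 0 0 -1" --pt "0 0 0.01 0 0 0 -1"

```text
clock: 14.52
position: [477.1, 75.0, 35.5]
tool_rot: [180.0, -0.0, 92.9]
ft_force: [-1.1, -0.1, 1.3]
grip_width: 43.3
grasp_force: 51.9
```

play_rows --pt "0 0 0.005 0 0 0 -1" --pt "0 0 0.01 0 0 0 -1" --pt "0 0 0.01 0 0 0 -1" --pt "0 0 0.01 0 0 0 -1"

```text
clock: 14.85
position: [477.2, 75.1, 35.4]
tool_rot: [180.0, -0.0, 92.9]
ft_force: [-2.4, -0.5, 13.9]
grip_width: 43.1
grasp_force: 53.0
```

play_rows --pt "0 0 0 0 0 0 1" --pt "0 0 0 0 0 0 1" --pt "0 0 0 0 0 0 1" --pt "0 0 0 0 0 0 1" --pt "0 0 0 0 0 0 1"

```text
clock: 15.27
position: [477.0, 75.0, 34.1]
tool_rot: [-180.0, 0.0, 92.9]
ft_force: [0.2, -0.1, -0.1]
grip_width: 85.6
grasp_force: 0.0
```

play_rows --pt "0 0 -0.1 0 0 0 1" --pt "0 0 -0.3 0 0 0 1" --pt "0 0 -0.6 0 0 0 1" --pt "0 0 -0.95 0 0 0 1" --pt "0 0 -0.95 0 0 0 1"

```text
clock: 15.68
position: [480.3, 75.1, 134.6]
tool_rot: [179.5, -0.1, 92.9]
ft_force: [1.3, -0.1, -0.7]
grip_width: 85.2
grasp_force: 0.0
```

play_rows --pt "-0.25 0.22 0 0 0 0 1" --pt "-0.5 0.44 0 0 0 0 1" --pt "-0.75 0.66 0 0 0 0 1" --pt "-1 0.86 0 0 0 0 1" --pt "-1 0.86 0 0 0 0 1"

```text
clock: 16.1
position: [572.6, -27.6, 130.6]
tool_rot: [179.6, 0.3, 92.5]
ft_force: [0.7, -1.4, -0.2]
grip_width: 85.6
grasp_force: 0.0
```

play_rows --pt "-0.25 0.22 0 0 0 0 1" --pt "-0.5 0.44 0 0 0 0 1" --pt "-0.75 0.66 0 0 0 0 1" --pt "-1 0.86 0 0 0 0 1" --pt "-1 0.86 0 0 0 0 1" --pt "-1 0.86 0 0 0 0 1" --pt "-1 0.86 0 0 0 0 1"

```text
clock: 16.68
position: [657.9, -115.3, 129.0]
tool_rot: [-179.9, -0.1, 92.9]
ft_force: [-0.4, 0.4, 0.7]
grip_width: 85.3
grasp_force: 0.0
```

play_rows --pt "-0.07 0 0.15 0 0 0 1" --pt "-0.07 0 0.3 0 0 0 1" --pt "-0.07 0 0.4 0 0 0 1" --pt "-0.07 0 0.4 0 0 0 1" --pt "-0.07 0 0.4 0 0 0 1"

```text
clock: 17.1
position: [658.4, -122.1, 88.3]
tool_rot: [-179.9, -0.0, 92.9]
ft_force: [0.2, -0.8, -0.1]
grip_width: 85.4
grasp_force: 0.0
```

Run:
```python
from workcell import env
from h import *
s=env.observe();P=s["position"];print(P,s["ft_force"],s["grip_width"])
f=env.grab_frame("scene")
for p in(P+[42,2,13],P+[-42,-2,13],np.array([659,-123,58])): print(((proj(f,p)-[200,150])*4).round(0))
cv2.imwrite("pics/a7.png",cv2.resize(f["color"][150:290,200:360,::-1],None,fx=4,fy=4,interpolation=cv2.INTER_CUBIC))
```

```text
[ 658.37887187 -122.10272712   88.34352217] [ 0.1679994  -0.79690458 -0.11478133] 85.42824843250237
[249. 446.]
[190. 293.]
[222. 428.]
```

View pics/a7.png

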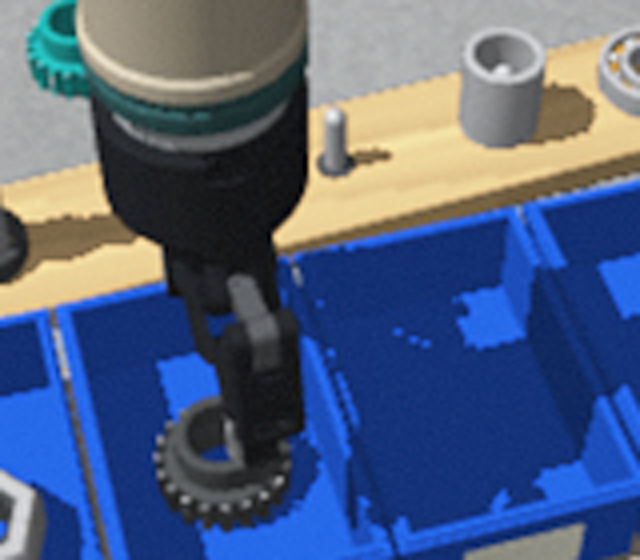

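play_rows --pt "0 0 0.15 0 0 0 1" --pt "0 0 0.28 0 0 0 1" --pt "0 0 0.37 0 0 0 1" --pt "0 0 0.43 0 0 0 1" --pt "0 0 0.43 0 0 0 1" --pt "0 0 0.43 0 0 0 1"

```text
clock: 17.65
position: [659.1, -123.0, 46.0]
tool_rot: [-180.0, -0.0, 92.9]
ft_force: [0.1, -0.6, 0.8]
grip_width: 85.1
grasp_force: 0.0
```

play_rows --pt "0 0 0 0 0 0 -1" --pt "0 0 0 0 0 0 -1" --pt "0 0 0 0 0 0 -1" --pt "0 0 0 0 0 0 -1" --pt "0 0 0 0 0 0 -1" --pt "0 0 0 0 0 0 -1" --pt "0 0 0 0 0 0 -1" --pt "0 0 0 0 0 0 -1"

```text
clock: 18.32
position: [659.7, -123.2, 47.2]
tool_rot: [179.9, 0.0, 92.9]
ft_force: [-0.6, 0.3, 5.0]
grip_width: 39.3
grasp_force: 50.8
```

play_rows --pt "0 0 -0.1 0 0 0 -1" --pt "0 0 -0.3 0 0 0 -1" --pt "0 0 -0.55 0 0 0 -1" --pt "0 0 -0.8 0 0 0 -1" --pt "0 0 -0.9 0 0 0 -1" --pt "0 0 -0.9 0 0 0 -1" --pt "0 0 -0.9 0 0 0 -1"

```text
clock: 18.9
position: [658.9, -122.8, 136.0]
tool_rot: [-180.0, -0.0, 92.9]
ft_force: [0.8, 0.2, -3.5]
grip_width: 39.6
grasp_force: 51.2
```

play_rows --pt "0.14 -0.21 0 0 0 0 -1" --pt "0.28 -0.43 0 0 0 0 -1" --pt "0.42 -0.64 0 0 0 0 -1" --pt "0.57 -0.86 0 0 0 0 -1" --pt "0.57 -0.86 0 0 0 0 -1"

```text
clock: 19.32
position: [563.0, -66.1, 133.6]
tool_rot: [-179.3, -0.3, 93.0]
ft_force: [-1.8, 1.5, -1.9]
grip_width: 39.1
grasp_force: 51.4
```

play_rows --pt "0.14 -0.21 0 0 0 0 -1" --pt "0.28 -0.43 0 0 0 0 -1" --pt "0.42 -0.64 0 0 0 0 -1" --pt "0.52 -0.8 0 0 0 0 -1" --pt "0.57 -0.86 0 0 0 0 -1" --pt "0.57 -0.86 0 0 0 0 -1" --pt "0.57 -0.86 0 0 0 0 -1"

```text
clock: 19.9
position: [482.6, -18.2, 135.9]
tool_rot: [180.0, 0.0, 92.9]
ft_force: [0.8, -0.4, -3.1]
grip_width: 39.3
grasp_force: 51.6
```

play_rows --pt "0 0 0.15 0 0 0 -1" --pt "0 0 0.3 0 0 0 -1" --pt "0 0 0.4 0 0 0 -1" --pt "0 0 0.48 0 0 0 -1" --pt "0 0 0.48 0 0 0 -1" --pt "0 0 0.48 0 0 0 -1"

```text
clock: 20.4
position: [482.0, -18.4, 87.9]
tool_rot: [-180.0, 0.0, 92.8]
ft_force: [0.5, -0.1, -2.1]
grip_width: 39.5
grasp_force: 51.5
```

Run:
```python
from workcell import env
from h import *
s=env.observe();P=s["position"];print(P,s["ft_force"],s["grip_width"])
f=env.grab_frame("scene")
for z in(-23,11): print(((proj(f,P+[0,0,z])-[235,120])*6).round(0))
cv2.imwrite("pics/a8.png",cv2.resize(f["color"][120:215,235:345,::-1],None,fx=6,fy=6,interpolation=cv2.INTER_CUBIC))
```

```text
[482.00944279 -18.36401176  87.94061316] [ 0.46825564 -0.07591936 -2.05433419] 39.459939290242644
[291. 327.]
[291. 252.]
```

View pics/a8.png

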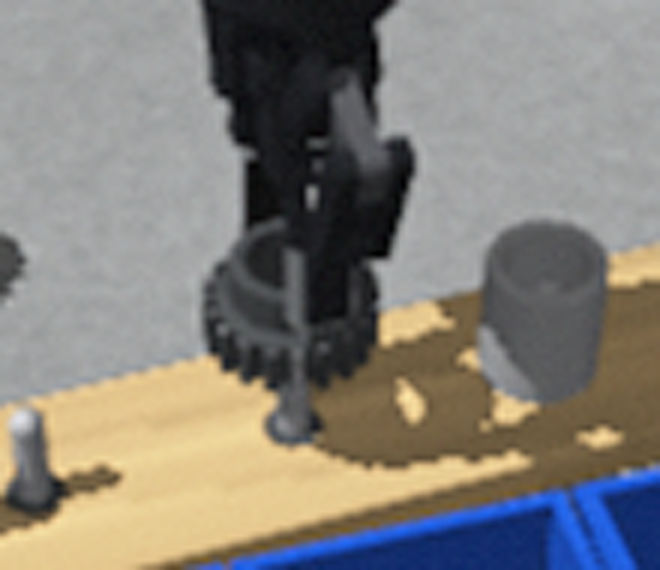

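play_rows --pt "0 0 0.12 0 0 0 -1" --pt "0 0 0.24 0 0 0 -1" --pt "0 0 0.34 0 0 0 -1" --pt "0 0 0.41 0 0 0 -1" --pt "0 0 0.45 0 0 0 -1" --pt "0 0 0.45 0 0 0 -1" --pt "0 0 0.45 0 0 0 -1"

```text
clock: 21.03
position: [481.8, -18.0, 43.4]
tool_rot: [180.0, 0.0, 92.9]
ft_force: [-0.1, -0.1, -2.6]
grip_width: 39.3
grasp_force: 51.5
```

play_rows --pt "0 0 0.005 0 0 0 -1" --pt "0 0 0.01 0 0 0 -1" --pt "0 0 0.015 0 0 0 -1" --pt "0 0 0.015 0 0 0 -1"

```text
clock: 21.37
position: [481.9, -17.8, 42.0]
tool_rot: [180.0, -0.0, 92.9]
ft_force: [0.4, -0.6, -2.6]
grip_width: 39.5
grasp_force: 51.5
```

play_rows --pt "0 0 0.005 0 0 0 -1" --pt "0 0 0.01 0 0 0 -1" --pt "0 0 0.01 0 0 0 -1" --pt "0 0 0.01 0 0 0 -1"

```text
clock: 21.7
position: [481.9, -17.8, 41.2]
tool_rot: [180.0, -0.0, 92.9]
ft_force: [-1.1, 0.2, 4.3]
grip_width: 39.2
grasp_force: 52.2
```

play_rows --pt "0 0 0.003 0 0 0 -1" --pt "0 0 0.006 0 0 0 -1" --pt "0 0 0.006 0 0 0 -1" --pt "0 0 0.006 0 0 0 -1"

```text
clock: 22.03
position: [481.8, -17.8, 41.1]
tool_rot: [180.0, -0.0, 92.9]
ft_force: [-2.6, 1.4, 11.4]
grip_width: 39.2
grasp_force: 53.0
```

play_rows --pt "0 0 0 0 0 0 1" --pt "0 0 0 0 0 0 1" --pt "0 0 0 0 0 0 1" --pt "0 0 0 0 0 0 1" --pt "0 0 0 0 0 0 1"

```text
clock: 22.45
position: [481.7, -17.9, 40.0]
tool_rot: [-180.0, 0.0, 92.9]
ft_force: [-1.4, 0.0, -0.5]
grip_width: 85.5
grasp_force: 0.0
```

play_rows --pt "0 0 -0.1 0 0 0 1" --pt "0 0 -0.3 0 0 0 1" --pt "0 0 -0.6 0 0 0 1" --pt "0 0 -1 0 0 0 1" --pt "0 0 -1 0 0 0 1"

```text
clock: 22.87
position: [485.4, -18.5, 146.1]
tool_rot: [179.4, 0.0, 92.8]
ft_force: [0.1, -1.1, -0.1]
grip_width: 85.2
grasp_force: 0.0
```

play_rows --pt "-0.1 0.24 0 0 0 0 1" --pt "-0.2 0.48 0 0 0 0 1" --pt "-0.3 0.72 0 0 0 0 1" --pt "-0.4 0.95 0 0 0 0 1" --pt "-0.4 0.95 0 0 0 0 1"

```text
clock: 23.28
position: [583.7, -55.5, 141.4]
tool_rot: [179.6, 0.2, 92.8]
ft_force: [0.6, 0.3, 0.3]
grip_width: 85.6
grasp_force: 0.0
```

play_rows --pt "-0.24 0.2 0 0 0 0 1" --pt "-0.48 0.39 0 0 0 0 1" --pt "-0.72 0.59 0 0 0 0 1" --pt "-0.95 0.78 0 0 0 0 1" --pt "-0.95 0.78 0 0 0 0 1"

```text
clock: 23.7
position: [663.8, -150.7, 141.0]
tool_rot: [179.8, 0.3, 92.6]
ft_force: [0.2, -1.3, 0.2]
grip_width: 85.5
grasp_force: 0.0
```

play_rows --pt "-0.3 0 0.1 0 0 0 1" --pt "-0.6 0 0.25 0 0 0 1" --pt "-0.9 0 0.4 0 0 0 1" --pt "-0.91 0 0.5 0 0 0 1" --pt "-0.91 0 0.5 0 0 0 1" --pt "-0.91 0 0.5 0 0 0 1"

```text
clock: 24.2
position: [665.0, -233.7, 89.8]
tool_rot: [-179.9, -0.1, 92.9]
ft_force: [-0.6, 0.3, 0.7]
grip_width: 85.4
grasp_force: 0.0
```

Run:
```python
from workcell import env
from h import *
s=env.observe();P=s["position"];print(P,s["ft_force"],s["grip_width"])
f=env.grab_frame("scene")
for p in(P+[42,2,13],P+[-42,-2,13],np.array([666,-235,53])): print(((proj(f,p)-[150,140])*4).round(0))
cv2.imwrite("pics/a9.png",cv2.resize(f["color"][140:290,150:330,::-1],None,fx=4,fy=4,interpolation=cv2.INTER_CUBIC))
```

```text
[ 664.97468137 -233.65468181   89.77119154] [-0.6311695   0.26049161  0.70171602] 85.41904085241
[173. 568.]
[133. 403.]
[170. 552.]
```

View pics/a9.png

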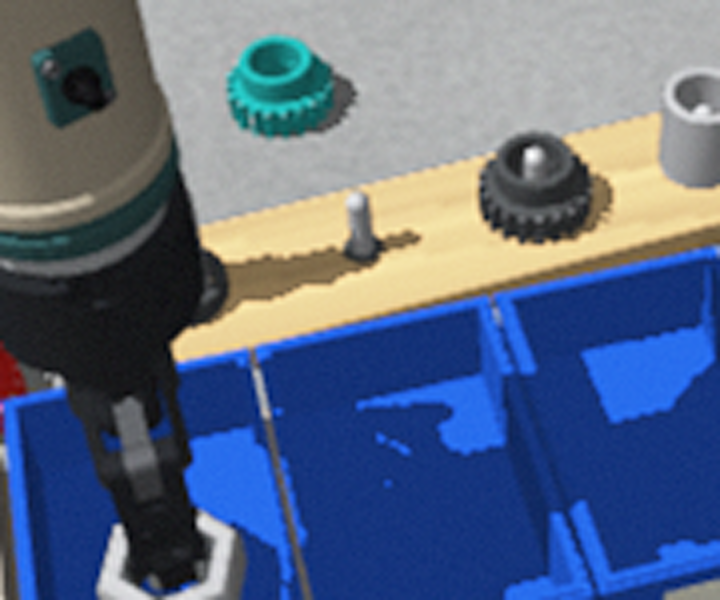

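play_rows --pt "0 0 0.15 0 0 0 1" --pt "0 0 0.3 0 0 0 1" --pt "0 0 0.44 0 0 0 1" --pt "0 0 0.54 0 0 0 1" --pt "0 0 0.6 0 0 0 1" --pt "0 0 0.6 0 0 0 1" --pt "0 0 0.6 0 0 0 1"

```text
clock: 24.83
position: [665.7, -234.9, 29.6]
tool_rot: [-180.0, -0.0, 92.9]
ft_force: [0.4, -0.4, 0.3]
grip_width: 85.4
grasp_force: 0.0
```

play_rows --pt "0 0 0 0 0 0 -1" --pt "0 0 0 0 0 0 -1" --pt "0 0 0 0 0 0 -1" --pt "0 0 0 0 0 0 -1" --pt "0 0 0 0 0 0 -1" --pt "0 0 0 0 0 0 -1" --pt "0 0 0 0 0 0 -1" --pt "0 0 0 0 0 0 -1"

```text
clock: 25.5
position: [666.9, -235.3, 31.7]
tool_rot: [179.9, 0.1, 92.9]
ft_force: [-0.8, -0.0, 5.7]
grip_width: 55.3
grasp_force: 52.5
```

play_rows --pt "0 0 -0.1 0 0 0 -1" --pt "0 0 -0.3 0 0 0 -1" --pt "0 0 -0.55 0 0 0 -1" --pt "0 0 -0.8 0 0 0 -1" --pt "0 0 -1 0 0 0 -1" --pt "0 0 -1 0 0 0 -1" --pt "0 0 -1 0 0 0 -1"

```text
clock: 26.08
position: [666.3, -235.0, 131.3]
tool_rot: [179.9, 0.0, 92.9]
ft_force: [-0.2, -0.2, -4.4]
grip_width: 55.1
grasp_force: 52.8
```

play_rows --pt "0.23 -0.13 0 0 0 0 -1" --pt "0.46 -0.26 0 0 0 0 -1" --pt "0.69 -0.39 0 0 0 0 -1" --pt "0.9 -0.5 0 0 0 0 -1" --pt "0.9 -0.5 0 0 0 0 -1"

```text
clock: 26.5
position: [607.3, -140.2, 127.6]
tool_rot: [-179.5, -0.4, 93.2]
ft_force: [-0.0, 0.9, -2.5]
grip_width: 54.7
grasp_force: 53.0
```

play_rows --pt "0.1 -0.24 0 0 0 0 -1" --pt "0.2 -0.48 0 0 0 0 -1" --pt "0.3 -0.72 0 0 0 0 -1" --pt "0.42 -0.95 0 0 0 0 -1" --pt "0.42 -0.95 0 0 0 0 -1"

```text
clock: 26.92
position: [506.8, -107.4, 128.3]
tool_rot: [-179.4, -0.3, 92.9]
ft_force: [-1.1, 0.7, -2.6]
grip_width: 55.3
grasp_force: 53.1
```

play_rows --pt "0 -0.15 0 0 0 0 -1" --pt "0 -0.28 0 0 0 0 -1" --pt "0 -0.28 0.15 0 0 0 -1" --pt "0 -0.28 0.3 0 0 0 -1" --pt "0 -0.28 0.42 0 0 0 -1" --pt "0 -0.28 0.55 0 0 0 -1" --pt "0 -0.28 0.55 0 0 0 -1" --pt "0 -0.28 0.55 0 0 0 -1"

```text
clock: 27.58
position: [485.4, -111.7, 74.1]
tool_rot: [-179.8, -0.0, 92.9]
ft_force: [0.2, 0.5, -2.2]
grip_width: 55.0
grasp_force: 53.1
```

Run:
```python
from workcell import env
from h import *
s=env.observe();P=s["position"];print(P,s["ft_force"],s["grip_width"])
f=env.grab_frame("scene")
for z in(-7.5,21.5): print(((proj(f,P+[0,0,z])-[180,120])*6).round(0))
cv2.imwrite("pics/a10.png",cv2.resize(f["color"][120:220,180:300,::-1],None,fx=6,fy=6,interpolation=cv2.INTER_CUBIC))
```

```text
[ 485.39347266 -111.74544387   74.05041126] [ 0.23856351  0.53573961 -2.16373827] 55.02369088161263
[355. 387.]
[348. 323.]
```

View pics/a10.png

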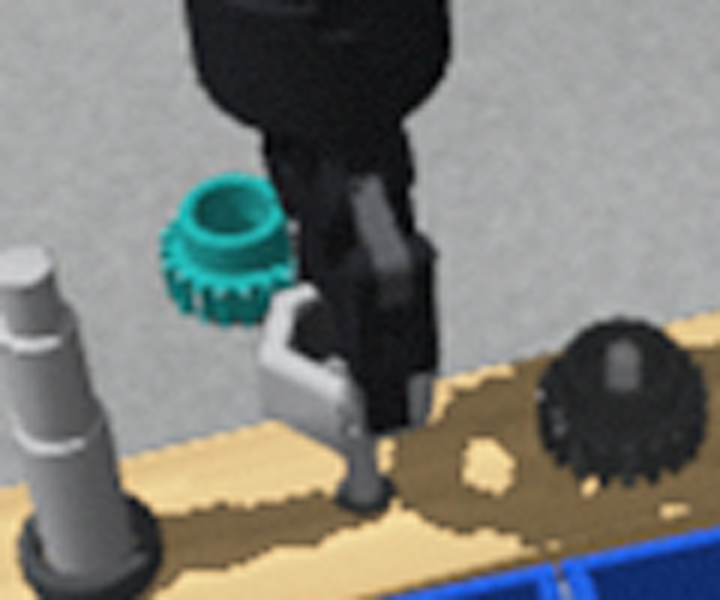

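play_rows --pt "0 0 0.12 0 0 0 -1" --pt "0 0 0.24 0 0 0 -1" --pt "0 0 0.34 0 0 0 -1" --pt "0 0 0.41 0 0 0 -1" --pt "0 0 0.46 0 0 0 -1" --pt "0 0 0.46 0 0 0 -1" --pt "0 0 0.46 0 0 0 -1"

```text
clock: 28.22
position: [486.5, -111.8, 29.2]
tool_rot: [-180.0, -0.0, 92.9]
ft_force: [0.1, 0.8, -2.5]
grip_width: 55.0
grasp_force: 53.1
```

play_rows --pt "0 0 0.007 0 0 0 -1" --pt "0 0 0.014 0 0 0 -1" --pt "0 0 0.02 0 0 0 -1" --pt "0 0 0.02 0 0 0 -1"

```text
clock: 28.55
position: [486.6, -111.8, 27.4]
tool_rot: [180.0, 0.0, 92.9]
ft_force: [0.1, -0.1, -2.2]
grip_width: 55.2
grasp_force: 53.1
```

play_rows --pt "0 0 0.007 0 0 0 -1" --pt "0 0 0.014 0 0 0 -1" --pt "0 0 0.018 0 0 0 -1" --pt "0 0 0.018 0 0 0 -1"

```text
clock: 28.88
position: [486.5, -111.7, 25.6]
tool_rot: [180.0, -0.0, 92.9]
ft_force: [-0.8, -0.1, 2.2]
grip_width: 55.2
grasp_force: 53.6
```

play_rows --pt "0 0 0.004 0 0 0 -1" --pt "0 0 0.008 0 0 0 -1" --pt "0 0 0.008 0 0 0 -1" --pt "0 0 0.008 0 0 0 -1"

```text
clock: 29.22
position: [486.6, -111.7, 25.6]
tool_rot: [180.0, -0.0, 92.9]
ft_force: [-3.3, 0.4, 9.7]
grip_width: 55.2
grasp_force: 54.5
```

play_rows --pt "0 0 0 0 0 0 1" --pt "0 0 0 0 0 0 1" --pt "0 0 0 0 0 0 1" --pt "0 0 0 0 0 0 1" --pt "0 0 0 0 0 0 1"

```text
clock: 29.63
position: [486.5, -111.8, 24.4]
tool_rot: [-180.0, 0.0, 92.9]
ft_force: [0.3, 0.8, -0.1]
grip_width: 85.7
grasp_force: 0.0
```

play_rows --pt "0 0 -0.1 0 0 0 1" --pt "0 0 -0.3 0 0 0 1" --pt "0 0 -0.6 0 0 0 1" --pt "0 0 -1 0 0 0 1" --pt "0 0 -1 0 0 0 1" --pt "0 0 -1 0 0 0 1"

```text
clock: 30.13
position: [488.1, -112.0, 127.2]
tool_rot: [179.7, 0.1, 92.9]
ft_force: [0.4, 0.3, -0.0]
grip_width: 85.4
grasp_force: 0.0
```

play_rows --pt "0 0 -0.3 0 0 0 1" --pt "0 0 -0.6 0 0 0 1" --pt "0 0 -0.6 0 0 0 1" --pt "0 0 -0.6 0 0 0 1" --pt "0 0 -0.6 0 0 0 1"

```text
clock: 30.55
position: [485.7, -111.3, 183.8]
tool_rot: [-179.9, -0.0, 92.9]
ft_force: [-0.6, -0.4, -0.8]
grip_width: 85.7
grasp_force: 0.0
```

Run:
```python
from workcell import env
from h import *
s=env.observe();print(s["position"],s["grip_width"],s["qvel"].round(2))
f=env.grab_frame("scene")
cv2.imwrite("pics/a11.png",cv2.resize(f["color"][130:250,160:400,::-1],None,fx=3.2,fy=3.2,interpolation=cv2.INTER_CUBIC))
```

```text
[ 485.66715545 -111.28741849  183.79967246] 85.66435870485562 [ 0.39  0.82 -0.37  0.52 -0.03  0.01 -0.03]
```

View pics/a11.png

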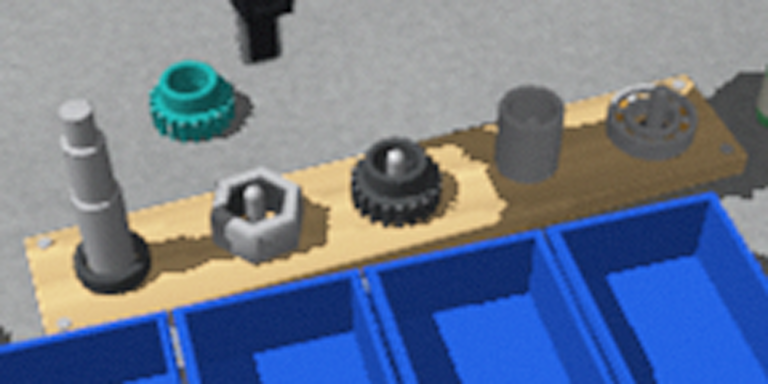

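All four parts sit flat on their pins: nut (257,215), gear (397,180), sleeve (530,132) and bearing (652,118) in the crop. The shaft at (105,200) is still upright and the gripper is clear.

```bash
python3 -c "
from workcell import env
print(env.finish_job())"
```

```text
the job is handed in; nothing more can be done
None
```

The job is handed in: bearing, sleeve, gear and nut sit on the four pins in bin order from left to right, each lowered until it touched the board, and the shaft still stands. It took about 31 s on the robot's clock; the hand-in call gave no verdict.

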